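Open the label printer by its push-push hatch for a new cassette

ROBOT

A 7-joint arm with a two-finger parallel gripper is mounted at the origin on the work surface; the furniture and walls round the work are solid. World frame = base frame: x ahead of the robot, y to its left, z up, the work surface at z = 0. Lengths are in mm, angles in rad, forces in N, time in s.
With the tool pointing down it reaches from about 400 to 750 mm from the base axis. Payload 19.5 kg.
Tool frame: the origin (TCP) lies where the fingers leave the gripper's body, on its centre line; the fingertips stand 73 mm ahead of it and the grasp point (between the pads) lies 54 mm ahead of it (tcp_to_grasp is the distance from the TCP to the grasp point, in mm); x points along the fingers, z is the direction in which the jaws open and shut, and the axes are right-handed (so a half turn about x gives the same grasp; the last joint's range is limited). The gripper opens to 85 mm and grips with 20 to 120 N. Pads are 22 mm wide; open, the fingers measure 114 mm over their backs; the gripper's body (76 mm by 85 mm) begins 54 mm behind the grasp point. The pads swing forward as they close: fully open they stand 13 mm farther back than shut.
Start: joints at [-1.153, 0.707, -0.028, 1.485, 0.022, 0.951, -0.075], TCP at [255.155, 515.267, 303.868] pointing down, gripper open.
Joint ranges: [-2.71, 2.71], [-0.32, 2.16], [-1.57, 1.52], [0, 2.45], [-1.46, 4.6], [0, 2.02], [-2.83, 2.83]. Speed limits (rad/s): [1.89, 1.89, 2.57, 2.57, 3.01, 3.01, 3.01].

INTERFACE

Orientations are given as a rotation vector (axis times angle).
In Python, from station import observe, read_camera, camera_model, sign_off, tcp_to_grasp gives the robot as it stands.
- The arm moves only by the shell command python3 -m inch 'ROWS' [FORCE]. ROWS is JSON, a list of rows, each an object of numbers: "rx", "ry", "rz": the turn, a rotation vector about the tool's x, y, z in rad; "tx", "ty", "tz": the shift along the tool's x, y, z in mm; "hand": the opening, from 0 (shut) to 1 (fully open). A call has 1 to 12 rows; each row is the pose to reach, as a shift and turn from the pose commanded when the call began, along the tool's axes at that moment; what a row does not reach only later rows make up. A row lasts 1/10 s, in which the tool goes at most 50 mm and 8.59 degrees, less where a joint would pass 70% of its speed; a pose out of reach is approached as far as the arm can. A call with a gripper value outside its range is refused whole. The fingers move at their own pace and stop on an object; FORCE is the grip in N (left out, the last holds). Time passes only in rows, so rows that repeat a pose let the fingers close. It gives the time, the measured TCP pose, the force and the opening at its end, in the units of the state.
- observe(): the state, without advancing time (a new reading comes with each control period).
- read_camera(name): name is "scene" or "top"; returns (picture, depth): 480x640x3 uint8, red, green, blue; 480x640 float32, mm along the optical axis (not along the pixel's ray), 0 where there is no reading.
- camera_model(name): a dict with "mtx" (3x3 intrinsics, pixels), "eye" and "attitude" of the camera in the world. Camera axes: x right, y up, looking along -z (the intrinsics and any distortion apply to the point x, -y, -z); pixel columns grow to the right and rows downward; lengths in mm; the calibration is good to about 2 mm. A picture is of the moment at which its call begins. camera_model takes no time and is no camera call.
- sign_off(): hands the job in, once; it reports no verdict.
The state is a dict: "clock": time; "joint_pos": joint angles; "joint_velocities": joint speeds; "tau": joint torques, N m; "tool_pos": TCP position; "tool_rot": TCP orientation; "wrist_force": force on the tool from outside, world axes, zero at the start; "wrist_torque": the same for the moment, N m; "opening": opening from 0.0 (shut) to 1.0 (fully open).
Only numpy, scipy, OpenCV 4.12 (cv2) and the standard library are available. Lean on these libraries where they do the work, as an engineer would, in place of code of your own. Each camera call takes 0.05 s, during which the arm holds its last target. There are 200 camera calls.

TASK

The label printer needs a new tape cassette: switch it off at the red rocker first, pressing the white-dotted end down. Then press the round mark on the green hatch gently, once, so that the push-push latch lets go, take your finger away and see that the hatch stays ajar by itself for a good second; after that push it up by its front lip and over, past upright, until it rests fully back. Only touch and push with the fingertips: take hold of nothing, never push the popped hatch down again, and leave the printer and the things round it where they stand.

Things in the scene. Friction and masses are not known exactly. Their poses are not given: they have to be found in the camera images.
- label_printer: Label printer, off-white shell, 144 mm deep (x), 140 wide (y), 72 high to its flat top; about 1.5 kg, loose on rubber feet. Origin: on the table under its middle (shell from x -74 to +70 mm); z is up, its front (dark control panel along the top edge x -72 to -27 mm, label slot) faces its own -x. Behind the panel lies the green hatch.
- hatch_carrier (a joint): Sprung, damped carrier on the hinge that lifts the green hatch (rad): about 0 latched shut, -0.05 pushed in to the stop, 0.90 popped ajar. When the latch lets go it rises to 0.90 in about a second, the hatch lying on it, and stays there. The angle of the hatch to level is this plus the next joint.
- hatch (a joint): How far the green hatch is swung up off its carrier (rad): 0 lying on it, 0.95 right back on its stop; with the carrier at 0.90 the hatch is upright at 0.67 and at 1.85 rad from level when right back. It turns freely (45 g, hardly any friction), and past upright it falls back to the stop and stays.
- hatch_hinge (a point): On the hinge axis (its y), middle of the rear edge of the hatch: x +58 mm on the printer, 71 mm above the table. Its axes turn with the hatch and equal those of the printer when it is shut. The hatch is a plate from here 82 mm along -x to the front lip, 50 mm to each side, 7 mm thick (z 0 to 7 mm). Shut, it stands 6 mm proud of the printer top.
- hatch_press (a point): Round press mark, 19 mm across, on the upper face of the hatch, 66 mm from the hinge and 16 mm behind the front lip; moves with the hatch; 78 mm above the table when shut. Push-push latch: pressed down about 2 mm with about 3 N (it bottoms at 3.3 mm) and let go, the hatch is freed; pushed shut again it latches again.
- hatch_lip (a point): On the front (free) edge of the hatch, 82 mm from the hinge, 15 mm to the right (-y) of its middle, at half the thickness of the plate; moves with the hatch. Ajar, it is about 137 mm above the table, 65 mm above the printer top; the space before it is free. Push here: at y +28 to +48 mm a latch tongue hangs 30 mm down behind the lip.
- power_switch (a joint): Red rocker power switch (rad): 0 = on (its outer end, marked with a white dot, is up), 0.40 = off (that end is down). It stays where it is left and needs about 3 N at the dotted end.
- switch_end (a point): White-dotted outer end of the red rocker (30 mm along the printer y, 18 mm wide): on its upper face, 12 mm from the pivot, 3 mm from the end. Pivot: x -50, y -40 mm on the printer, 78 mm above the table. When on, this point is 80 mm above the table (8 mm above the printer top); it goes down 4.7 mm to off, and the end is then still 3 mm proud.
- spare_cassette: White tape cassette for the printer, flat on the table, 74 x 50 x 14 mm; loose, to be left alone. Origin: centre of its underside.
- kraft_tape: Roll of brown kraft tape standing on its end, 69 mm across, 50 high; stands fast. Origin: centre of its underside.
- round_tub: Round wooden tub with scissors handles sticking out of it, 104 mm across, 117 high; stands fast. Origin: centre of its underside.
- card_box: Brown card index box, 72 x 125 x 59 mm; stands fast. Origin: centre of its underside.
- ink_pad: Flat black ink pad, 57 x 80 x 14 mm; loose, to be left alone. Origin: centre of its underside.
- block_stamp: Small wooden block stamp, 32 x 45 x 22 mm; loose, to be left alone. Origin: centre of its underside.
- glue_stick: Pale green glue stick standing upright, 27 mm across, 87 high; loose, to be left alone. Origin: centre of its underside.
- candle_jar: Black-lidded candle jar with a brown label, 60 mm across, 66 high; loose, to be left alone. Origin: centre of its underside.

How it is judged (in metres and radians):
On the way, in this order (a step that is already met when the one before it is completed fails the run):
1. the power switch is off while the hatch is still latched (value of joint power_switch above 0.3 rad and angle between hatch_hinge's own z axis and vertical below 0.06 rad), for 0.2 s.
2. the hatch has popped and stays ajar with no finger on the printer (angle between hatch_hinge's own z axis and vertical between 0.7 and 1.2 rad and contact force between each of the arm, the fingers and label_printer below 0.1 N), for 0.8 s.
3. the hatch is swung back past upright (angle between hatch_hinge's own z axis and vertical above 1.65 rad), for 0.1 s.
At the end, for the whole second after the job is handed in: The rocker is off (joint above 0.3), the hatch rests fully back (turned more than 1.7 rad from shut, still), the printer stands upright within 20 mm of where it was, and the cassette, ink pad, stamp, glue stick and candle jar are within 20 mm of where they stood (value of joint power_switch above 0.3 rad and angle between hatch_hinge's own z axis and vertical above 1.7 rad and velocity of joint hatch between -0.1 and 0.1 rad/s and distance of each of label_printer, spare_cassette, ink_pad, block_stamp, glue_stick, candle_jar from where it was at the start of the episode below 0.02 m and angle between label_printer's own z axis and vertical below 0.03 rad and linear speed of label_printer below 0.01 m/s); the robot touches nothing.
It fails at once if the popped hatch is pushed down again (it is pressed once only) (value of joint hatch_carrier between 0.05 and 0.6 rad and velocity of joint hatch_carrier below -0.1 rad/s).
It fails at once if the hatch is taken between the fingers (the grasp point is inside the plate) (x of the grasp point in the frame of hatch_hinge between -0.086 and -0.01 m and y of the grasp point in the frame of hatch_hinge between -0.052 and 0.052 m and z of the grasp point in the frame of hatch_hinge between -0.002 and 0.009 m).
It fails at once if the printer is lifted, or shoved by more than 30 mm (height (world z) of label_printer above 0.008 m or distance of label_printer from where it was at the start of the episode above 0.03 m).
It fails at once if the printer is pressed with more than 40 N (contact force between the fingers and label_printer above 40 N).
It fails at once if a loose thing round the printer is moved by more than 20 mm (distance of any of spare_cassette, ink_pad, block_stamp, glue_stick, candle_jar from where it was at the start of the episode above 0.02 m).
It also fails if it takes over 48 s, if anything falls off the work surface, if the arm or the gripper's body presses on something with over 40 N, if the wrist force passes 120 N, or if a joint passes its speed limit or range.

## Working session

There is one attempt and no reset: what is moved stays moved. The work goes in short steps, Python scripts to look and compute and a shell command to move; the robot and the scene stay as the last step left them, time stands still between calls to the robot, and variables do not carry over. Pictures are saved under pics/ and viewed, about 8 in all and at most 12, crops included, and the job is handed in when it is done.

```bash
ls; mkdir -p pics
python3 - <<'E'
from station import *
import cv2,numpy as np
print(observe())
for n in("scene","top"):
    p,d=read_camera(n); cv2.imwrite(f"pics/{n}0.png",p[:,:,::-1]); np.savez(f"{n}0.npz",p=p,d=d); print(n,camera_model(n))
print(tcp_to_grasp)
E
```

```text
pics
{'clock': 0.0, 'joint_pos': array([-1.15268089,  0.70707875, -0.02761707,  1.48501512,  0.02198182,
        0.95089503, -0.07546413]), 'joint_velocities': array([-0.00010744,  0.00121339, -0.00091162, -0.0009732 ,  0.00032842,
       -0.00068986,  0.00194032]), 'tau': array([-9.17326288e-04, -8.83213520e+01,  1.23414226e+00, -2.36179322e+01,
        1.67971227e-02,  6.46859320e-03, -8.11931454e-05]), 'tool_pos': array([255.08606293, 515.10812963, 303.43753764]), 'tool_rot': array([-0.86481342,  1.39324849,  0.8638387 ]), 'wrist_force': array([ 0.35601826, -0.5053046 , -0.41352393]), 'wrist_torque': array([ 0.02443924, -0.02261422,  0.0382507 ]), 'opening': 1.001061078776321}
scene {'mtx': array([[596.67146999,   0.        , 328.17858618],
       [  0.        , 596.67146999, 239.32790249],
       [  0.        ,   0.        ,   1.        ]]), 'eye': array([  537.05655519, -1072.01914177,   619.85908101]), 'attitude': array([1.13493411, 0.01974135, 0.063921  ])}
top {'mtx': array([[557.58297304,   0.        , 320.39765816],
       [  0.        , 557.58297304, 245.07215463],
       [  0.        ,   0.        ,   1.        ]]), 'eye': array([ 298.24443964,   82.01689491, 1092.78952092]), 'attitude': array([ 0.15657275, -0.13346295, -1.54927124])}
53.900000000000006
```

View pics/scene0.png

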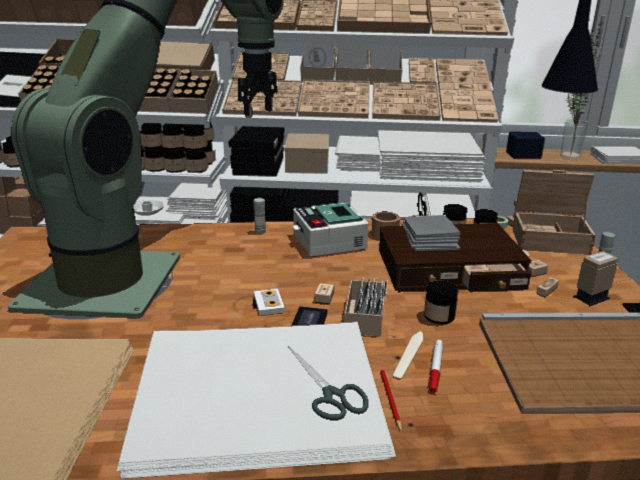

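View pics/top0.png

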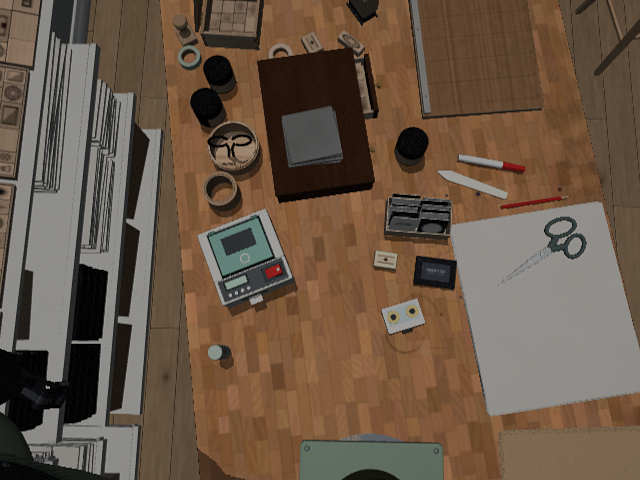

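The top view shows the printer at about (245,258), with the hatch press mark at (245,258), the red rocker at (273,271) and the front facing image-down (about −x). The glue stick is at (218,353) and the tape roll at (222,190). Next I'll measure these.

```bash
cat > h.py <<'E'
import numpy as np,cv2
from scipy.spatial.transform import Rotation as R
from station import *
def ray(n,u,v):
    m=camera_model(n);k=m['mtx'];d=np.array([(u-k[0,2])/k[0,0],-(v-k[1,2])/k[1,1],-1.])
    return m['eye'],R.from_rotvec(m['attitude']).apply(d)
def onz(n,u,v,z):
    e,d=ray(n,u,v);return e+d*(z-e[2])/d[2]
def dep(n,u,v,D): e,d=ray(n,u,v);return e+d*D[int(round(v)),int(round(u))]
E
python3 - <<'E'
from h import *
for n,box in(("top",(185,200,310,310)),("scene",(285,195,375,260))):
    f=np.load(n+"0.npz");p,D=f['p'],f['d'];hsv=cv2.cvtColor(p,cv2.COLOR_RGB2HSV)
    x0,y0,x1,y1=box;M=np.zeros(D.shape,bool);M[y0:y1,x0:x1]=1
    H,S,V=[hsv[...,i].astype(int) for i in range(3)]
    red=M&((H<6)|(H>172))&(S>190)&(V>90); grn=M&(H>65)&(H<95)&(S>60)
    for nm,m,z in(("red",red,79),("green",grn,78)):
        m=m.astype(np.uint8);c=max(cv2.findContours(m,0,1)[0],key=cv2.contourArea)
        r=cv2.minAreaRect(c);b=cv2.boxPoints(r);print(n,nm,cv2.contourArea(c),r)
        for q in b: print("  ",q.round(1),onz(n,*q,z).round(1))
        q=r[0];print("  c",onz(n,*q,z).round(1),"depth",dep(n,*q,D).round(1))
    print(n,"press",)
    cv2.imwrite(f"pics/{n}c.png",cv2.resize(p[y0:y1,x0:x1,::-1],None,fx=6,fy=6,interpolation=cv2.INTER_CUBIC)[:600,:800])
# depth map of top for shell top plane
f=np.load("top0.npz");D=f['d']
pts=np.array([dep("top",u,v,D) for v in range(195,315) for u in range(185,310)])
s=pts[(pts[:,2]>60)&(pts[:,2]<90)]
print(len(s),s.mean(0)); r=cv2.minAreaRect(s[:,:2].astype(np.float32));print(r)
# glue stick height/pos
g=np.array([dep("top",u,v,D) for v in range(335,370) for u in range(195,240)]);g=g[g[:,2]>70];print("glue",g.mean(0),g.max(0),g.min(0))
g=np.array([dep("top",u,v,D) for v in range(165,215) for u in range(200,245)]);g=g[(g[:,2]>40)&(g[:,2]<60)];print("tape",g.max(0),g.min(0))
E
```

```text
top red 97.0 ((273.1207275390625, 270.9482421875), (9.191452026367188, 15.494161605834961), 66.80140686035156)
   [264.2 269.8] [440.2 201.2  79. ]
   [278.4 263.7] [451.9 175.3  79. ]
   [282.1 272.1] [436.4 168.2  79. ]
   [267.8 278.2] [424.7 194.   79. ]
  c [438.3 184.7  79. ] depth [438.4 184.7  78.3]
top green 2258.0 ((239.6803436279297, 246.0164337158203), (46.602622985839844, 54.862342834472656), 68.62937927246094)
   [205.6 234.3] [505.2 313.   78. ]
   [256.7 214.3] [544.9 219.1  78. ]
   [273.7 257.7] [463.1 184.5  78. ]
   [222.6 277.7] [424.4 277.2  78. ]
  c [484.1 248.4  78. ] depth [484.  248.3  78.5]
top press
scene red 23.0 ((316.0, 222.0), (4.0, 10.0), 90.0)
   [311. 220.] [429.3 188.9  79. ]
   [321. 220.] [452.3 191.2  79. ]
   [321. 224.] [453.9 168.2  79. ]
   [311. 224.] [431.3 165.9  79. ]
  c [441.7 178.5  79. ] depth [441.6 180.5  78.1]
scene green 569.5 ((337.80694580078125, 212.06930541992188), (20.39826202392578, 44.97568130493164), 84.2894058227539)
   [314.4 204.2] [428.9 290.8  78. ]
   [359.2 199.7] [538.3 332.8  78. ]
   [361.2 220. ] [544.8 203.   78. ]
   [316.4 224.5] [443.7 166.9  78. ]
  c [488.6 245.6  78. ] depth [488.8 239.1  80.7]
scene pressTraceback (most recent call last):
  File "<stdin>", line 16, in <module>
  File "h.py", line 9, in dep
    def dep(n,u,v,D): e,d=ray(n,u,v);return e+d*D[int(round(v)),int(round(u))]
                          ~~~^^^^^^^
  File "h.py", line 5, in ray
    m=camera_model(n);k=m['mtx'];d=np.array([(u-k[0,2])/k[0,0],-(v-k[1,2])/k[1,1],-1.])
ValueError: time passes only in moves, steps and waits
```

View pics/topc.png

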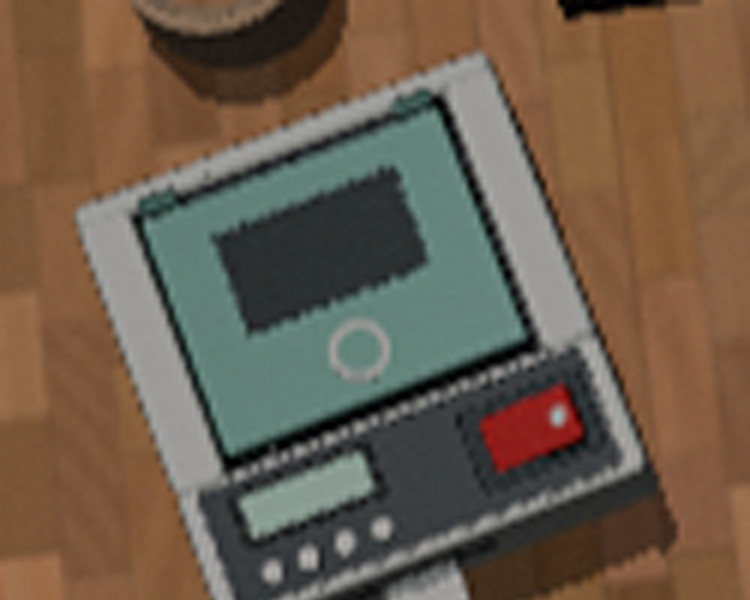

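The crop shows the rocker with its white dot at about (278.2,269.3) and the press mark at about (245,258.3) in full-image pixels. The rest of the picture matches the description.

```bash
cat > h.py <<'E'
import numpy as np,cv2,functools
from scipy.spatial.transform import Rotation as R
import station
from station import *
cm=functools.lru_cache(None)(station.camera_model)
def ray(n,u,v):
    m=cm(n);k=m['mtx'];u,v=np.broadcast_arrays(u,v)
    d=np.stack([(u-k[0,2])/k[0,0],-(v-k[1,2])/k[1,1],-np.ones(u.shape)],-1)
    return m['eye'],d@R.from_rotvec(m['attitude']).as_matrix().T
def onz(n,u,v,z):
    e,d=ray(n,u,v);return e+d*((z-e[2])/d[...,2])[...,None]
def cloud(n,D):
    v,u=np.mgrid[0:480,0:640];e,d=ray(n,u,v);return e+d*D[...,None]
E
python3 - <<'E'
from h import *
D=np.load("top0.npz")['d'];P=cloud("top",D)
s=P[195:315,185:310].reshape(-1,3);s=s[(s[:,2]>66)&(s[:,2]<90)];r=cv2.minAreaRect(s[:,:2].astype(np.float32));print(len(s),np.median(s[:,2]),r)
print("press",onz("top",245,258.3,78),"dot",onz("top",278.2,269.3,80))
def blob(nm,a,b,c,d,z0,z1):
    g=P[a:b,c:d].reshape(-1,3);g=g[(g[:,2]>z0)&(g[:,2]<z1)];print(nm,g.min(0).round(),g.max(0).round(),len(g))
blob("glue",335,370,195,240,70,100);blob("tape",165,215,200,245,42,60);blob("tub",115,175,200,265,60,250)
s0=observe();print(R.from_rotvec(s0['tool_rot']).as_matrix().round(3))
E
```

```text
5473 73.65448653561054 ((482.6683044433594, 222.995361328125), (160.3787384033203, 185.43434143066406), 22.950841903686523)
press [461.14623485 237.54797452  78.        ] dot [441.35116129 175.33343293  80.        ]
glue [276. 270.  71.] [303. 296.  90.] 205
tape [569. 253.  42.] [653. 332.  55.] 560
tub [678. 214.  60.] [750. 341. 119.] 272
[[-0.    -0.896  0.444]
 [-0.001  0.444  0.896]
 [-1.    -0.    -0.001]]
```

```bash
cat >> h.py <<'E'
O=np.array([468.4,241.2]);YAW=np.radians(22.5)
RP=R.from_euler('z',YAW).as_matrix();RT=np.column_stack([[0,0,-1],RP[:,1],RP[:,0]])
def rel(px,py,ztip,L=73):
    s=observe();M=R.from_rotvec(s['tool_rot']).as_matrix()
    t=np.r_[O,0]+RP@[px,py,0];t[2]=ztip+L
    print("t=%.2f"%s['clock'],"tx,ty,tz",(M.T@(t-s['tool_pos'])).round(1),"r",R.from_matrix(M.T@RT).as_rotvec().round(3),"F",s['wrist_force'].round(2),"op",round(s['opening'],3))
def where():
    s=observe();p=RP.T@(s['tool_pos']-np.r_[O,0]);print("t=%.2f"%s['clock'],"printer-frame tcp",p.round(1),"tipz",(p[2]-73).round(1),"F",s['wrist_force'].round(2))
E
python3 -c "
from h import *
rel(-50,-61,120)"
```

```text
t=0.10 tx,ty,tz [ 110.7 -325.7 -228.5] r [ 0.718 -0.001  0.   ] F [ 0.59  0.5  -0.37] op 0.996
```

```bash
python3 -m inch '[{"tx":0,"ty":-33,"tz":-23,"rx":0.1,"hand":0},{"tx":0,"ty":-66,"tz":-46,"rx":0.2,"hand":0},{"tx":0,"ty":-100,"tz":-70,"rx":0.3,"hand":0},{"tx":0,"ty":-133,"tz":-93,"rx":0.4,"hand":0},{"tx":10,"ty":-166,"tz":-116,"rx":0.5,"hand":0},{"tx":20,"ty":-200,"tz":-140,"rx":0.6,"hand":0},{"tx":40,"ty":-233,"tz":-163,"rx":0.718,"hand":0},{"tx":60,"ty":-266,"tz":-186,"rx":0.718,"hand":0},{"tx":80,"ty":-300,"tz":-210,"rx":0.718,"hand":0},{"tx":110.7,"ty":-325.7,"tz":-228.5,"rx":0.718,"hand":0},{"tx":110.7,"ty":-325.7,"tz":-228.5,"rx":0.718,"hand":0},{"tx":110.7,"ty":-325.7,"tz":-228.5,"rx":0.718,"hand":0}]' 20
python3 - <<'E'
from h import *
rel(-50,-61,90);where()
p,d=read_camera("top");a=p[200:310,185:310,::-1]
q,e=read_camera("scene");b=q[150:260,270:395,::-1]
cv2.imwrite("pics/pair1.png",cv2.resize(np.vstack([a,b]),None,fx=2.7*1,fy=2.7,interpolation=cv2.INTER_CUBIC))
c=cloud("top",d)[200:310,185:310].reshape(-1,3);c=(c-np.r_[O,0])@RP
c=c[c[:,2]>90]
c=c[c[:,2]<160];print(c.min(0),c.max(0),len(c))
E
```

```text
t=0.10 tx,ty,tz [ 140.7 -325.7 -228.5] r [ 0.718 -0.001  0.   ] F [ 0.59  0.5  -0.37] op 0.996
t=0.10 printer-frame tcp [-92.2 334.7 303.5] tipz 230.5 F [ 0.59  0.5  -0.37]validation failed for argument at $[0]...
Traceback (most recent call last):
ValueError: zero-size array to reduction operation minimum which has no identity
```

View pics/pair1.png

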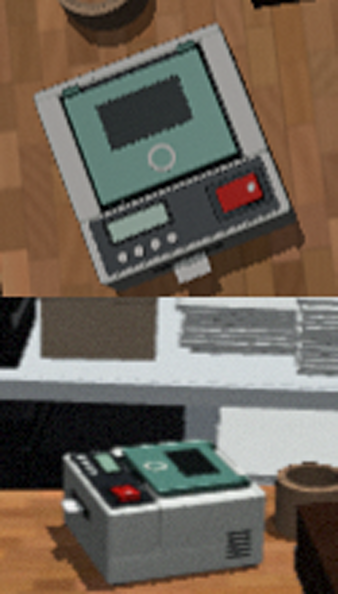

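The move was refused and the picture shows no change, with the printer untouched. I'll test the row format with a single row containing every key.

```bash
python3 -m inch '[{"tx":0,"ty":-33,"tz":-23,"rx":0.1,"ry":0,"rz":0,"hand":0}]' 20; python3 -c "
from h import *
rel(-50,-61,120)"
```

```text
clock: 0.3
tool_pos: [272.2, 482.3, 303.2]
tool_rot: [-0.79, 1.423, 0.793]
wrist_force: [2.1, 0.0, 0.7]
opening: 0.858
t=0.30 tx,ty,tz [ 109.4 -314.4 -177.8] r [ 0.623 -0.001 -0.002] F [2.11 0.01 0.71] op 0.858
```

```bash
python3 -m inch '[{"tx":0,"ty":-33,"tz":-18,"rx":0.1,"ry":0,"rz":0,"hand":0},{"tx":0,"ty":-66,"tz":-37,"rx":0.2,"ry":0,"rz":0,"hand":0},{"tx":0,"ty":-100,"tz":-56,"rx":0.3,"ry":0,"rz":0,"hand":0},{"tx":0,"ty":-133,"tz":-75,"rx":0.4,"ry":0,"rz":0,"hand":0},{"tx":10,"ty":-166,"tz":-94,"rx":0.5,"ry":0,"rz":0,"hand":0},{"tx":20,"ty":-200,"tz":-113,"rx":0.62,"ry":0,"rz":0,"hand":0},{"tx":40,"ty":-233,"tz":-132,"rx":0.62,"ry":0,"rz":0,"hand":0},{"tx":60,"ty":-266,"tz":-150,"rx":0.62,"ry":0,"rz":0,"hand":0},{"tx":80,"ty":-295,"tz":-168,"rx":0.62,"ry":0,"rz":0,"hand":0},{"tx":109,"ty":-314,"tz":-178,"rx":0.62,"ry":0,"rz":0,"hand":0},{"tx":109,"ty":-314,"tz":-178,"rx":0.62,"ry":0,"rz":0,"hand":0},{"tx":109,"ty":-314,"tz":-178,"rx":0.62,"ry":0,"rz":0,"hand":0}]'
python3 - <<'E'
from h import *
where();rel(-50,-61,90)
p,d=read_camera("top")
q,e=read_camera("scene");b=q[150:260,270:395,::-1]
cv2.imwrite("pics/pair2.png",cv2.resize(b,None,fx=5,fy=5,interpolation=cv2.INTER_CUBIC))
for n,dd in(("top",d),("scene",e)):
    c=cloud(n,dd).reshape(-1,3);c=(c-np.r_[O,0])@RP
    c=c[(abs(c[:,0]+50)<60)&(abs(c[:,1]+61)<60)&(c[:,2]>90)&(c[:,2]<250)]
    print(n,len(c))
    for z in range(90,200,10):
        k=c[(c[:,2]>=z)&(c[:,2]<z+10)]
        if len(k):print(z,k.min(0).round(),k.max(0).round(),len(k))
E
```

```text
clock: 1.5
tool_pos: [445.9, 162.4, 194.7]
tool_rot: [-0.306, 1.55, 0.306]
wrist_force: [0.1, 0.9, 0.3]
opening: -0.001
t=1.50 printer-frame tcp [-50.9 -64.2 194.7] tipz 121.7 F [0.08 0.86 0.34]
t=1.50 tx,ty,tz [31.7  3.2  0.9] r [-0.002 -0.001 -0.   ] F [0.08 0.86 0.34] op -0.001
top 0
scene 1610
120 [-58. -78. 123.] [-42. -58. 130.] 21
130 [-62. -79. 130.] [-35. -55. 140.] 58
140 [-63. -79. 140.] [-35. -55. 150.] 58
150 [-63. -78. 150.] [-34. -55. 160.] 56
160 [-78. -83. 160.] [-17. -63. 170.] 76
170 [-83. -82. 170.] [ -9. -51. 180.] 147
180 [-93. -84. 180.] [ -1. -47. 190.] 153
190 [-101.  -85.  190.] [  6. -48. 200.] 151
```

View pics/pair2.png

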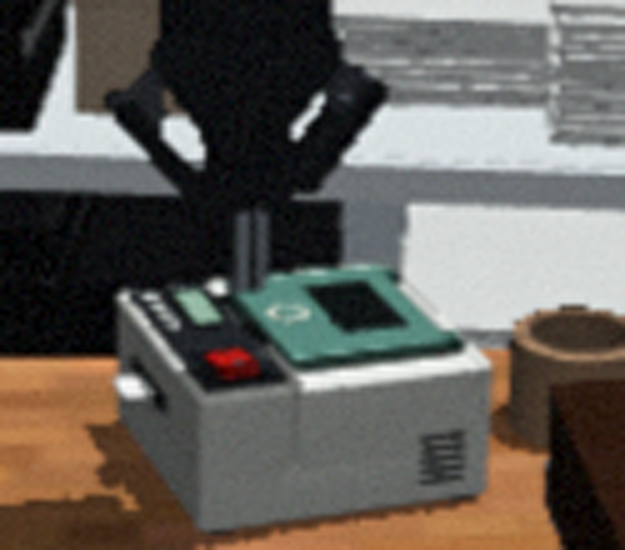

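The scene crop shows the closed fingers above the rocker's outer end, with the knuckles splaying along the jaw direction. I'll turn the hand 90° before pushing the lip. Now I'll lower it to the switch.

```bash
python3 -m inch '[{"tx":15,"ty":4,"tz":1,"rx":0,"ry":0,"rz":0,"hand":0},{"tx":30,"ty":4,"tz":1,"rx":0,"ry":0,"rz":0,"hand":0},{"tx":37,"ty":4,"tz":1,"rx":0,"ry":0,"rz":0,"hand":0},{"tx":37,"ty":4,"tz":1,"rx":0,"ry":0,"rz":0,"hand":0},{"tx":37,"ty":4,"tz":1,"rx":0,"ry":0,"rz":0,"hand":0}]'; python3 -c "
from h import *
where()"
python3 -m inch '[{"tx":1,"ty":0,"tz":0,"rx":0,"ry":0,"rz":0,"hand":0},{"tx":2,"ty":0,"tz":0,"rx":0,"ry":0,"rz":0,"hand":0},{"tx":3,"ty":0,"tz":0,"rx":0,"ry":0,"rz":0,"hand":0},{"tx":4,"ty":0,"tz":0,"rx":0,"ry":0,"rz":0,"hand":0},{"tx":4,"ty":0,"tz":0,"rx":0,"ry":0,"rz":0,"hand":0}]'; python3 -c "
from h import *
where()"
```

```text
clock: 2.1
tool_pos: [445.5, 166.8, 158.5]
tool_rot: [-0.307, 1.548, 0.307]
wrist_force: [-0.1, -0.1, 0.6]
opening: 0.0
t=2.10 printer-frame tcp [-49.6 -60.  158.5] tipz 85.5 F [-0.08 -0.06  0.64]
clock: 2.6
tool_pos: [445.4, 166.5, 153.8]
tool_rot: [-0.307, 1.549, 0.307]
wrist_force: [0.5, -0.4, -0.4]
opening: 0.001
t=2.60 printer-frame tcp [-49.8 -60.2 153.8] tipz 80.8 F [ 0.46 -0.4  -0.37]
```

```bash
python3 -m inch '[{"tx":1,"ty":0,"tz":0,"rx":0,"ry":0,"rz":0,"hand":0},{"tx":2,"ty":0,"tz":0,"rx":0,"ry":0,"rz":0,"hand":0},{"tx":3,"ty":0,"tz":0,"rx":0,"ry":0,"rz":0,"hand":0},{"tx":3,"ty":0,"tz":0,"rx":0,"ry":0,"rz":0,"hand":0}]'; 
python3 -m inch '[{"tx":1,"ty":0,"tz":0,"rx":0,"ry":0,"rz":0,"hand":0},{"tx":2,"ty":0,"tz":0,"rx":0,"ry":0,"rz":0,"hand":0},{"tx":2,"ty":0,"tz":0,"rx":0,"ry":0,"rz":0,"hand":0}]'
```

```text
clock: 3.0
tool_pos: [445.5, 166.5, 150.8]
tool_rot: [-0.307, 1.549, 0.307]
wrist_force: [0.9, 0.2, 0.7]
opening: 0.001
clock: 3.3
tool_pos: [445.4, 166.6, 148.8]
tool_rot: [-0.307, 1.549, 0.307]
wrist_force: [0.0, 0.1, 0.8]
opening: 0.004
```

Run:
```python
from h import *
where();q,e=read_camera("scene");p,d=read_camera("top")
b=np.vstack([cv2.resize(q[190:245,285:355,::-1],None,fx=8,fy=8,interpolation=cv2.INTER_CUBIC)])
cv2.imwrite("pics/s3.png",b)
```

```text
t=3.30 printer-frame tcp [-49.8 -60.2 148.8] tipz 75.8 F [0.04 0.08 0.85]
```

View pics/s3.png

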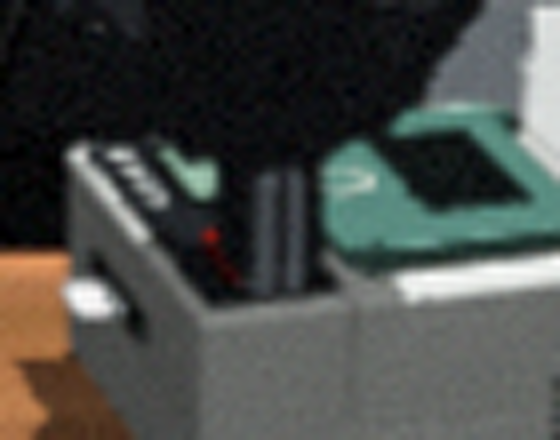

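The fingertips (about px 320,226) stand at the rocker's outer end, and a red sliver shows to their left. No force has registered yet, so I'll carry on down in small steps.

```bash
python3 -c "
from h import *
f=lambda u,v,z:((onz('scene',u,v,z)-np.r_[O,0])@RP).round(1)
print(f(319.5,226.5,76),f(316,222,79),f(311,224,79),f(321,224,79))"
python3 -m inch '[{"tx":1,"ty":0,"tz":-1,"rx":0,"ry":0,"rz":0,"hand":0},{"tx":1,"ty":0,"tz":-1,"rx":0,"ry":0,"rz":0,"hand":0}]'; python3 -m inch '[{"tx":1,"ty":0,"tz":0,"rx":0,"ry":0,"rz":0,"hand":0},{"tx":1,"ty":0,"tz":0,"rx":0,"ry":0,"rz":0,"hand":0}]'
```

```text
[-46.8 -67.9  76. ] [-48.7 -47.7  79. ] [-63.  -55.4  79. ] [-41.3 -61.9  79. ]
clock: 3.6
tool_pos: [444.7, 166.3, 147.9]
tool_rot: [-0.307, 1.548, 0.307]
wrist_force: [1.8, 0.5, 2.0]
opening: -0.002
clock: 3.8
tool_pos: [444.8, 166.3, 147.4]
tool_rot: [-0.307, 1.548, 0.307]
wrist_force: [0.1, 0.3, 17.1]
opening: 0.002
```

Solid contact now: 17 N with the tip at about z 74.4, which fits the rocker's end stop. I'll lift off and check.

```bash
python3 -m inch '[{"tx":-20,"ty":0,"tz":0,"rx":0,"ry":0,"rz":0,"hand":0},{"tx":-55,"ty":20,"tz":10,"rx":0,"ry":0,"rz":0,"hand":0},{"tx":-60,"ty":60,"tz":42,"rx":0,"ry":0,"rz":0,"hand":0},{"tx":-60,"ty":110,"tz":42,"rx":0,"ry":0,"rz":0,"hand":0},{"tx":-60,"ty":110,"tz":42,"rx":0,"ry":0,"rz":0,"hand":0}]'
python3 - <<'E'
from h import *
where();q,e=read_camera("scene");p,d=read_camera("top")
a=cv2.resize(q[190:250,285:365,::-1],None,fx=7,fy=7,interpolation=cv2.INTER_CUBIC)
cv2.imwrite("pics/s4.png",a)
E
```

```text
clock: 4.3
tool_pos: [438.4, 289.8, 206.6]
tool_rot: [-0.311, 1.549, 0.316]
wrist_force: [1.2, -1.3, -0.2]
opening: 0.003
t=4.30 printer-frame tcp [ -9.1  56.4 206.6] tipz 133.6 F [ 1.25 -1.26 -0.15]
```

View pics/s4.png

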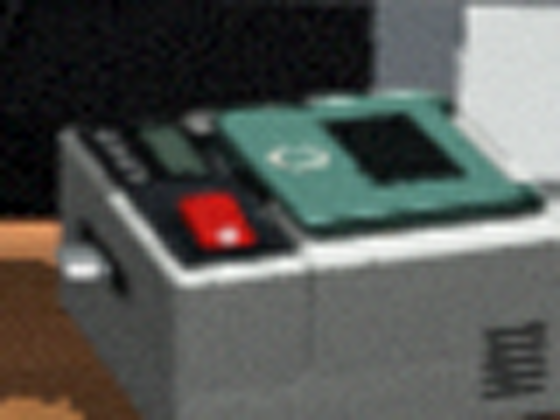

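The white dot is now at the low end and the whole red face is visible (about px 315,221), so the rocker is off. Next is the press mark.

```bash
python3 -m inch '[{"tx":10,"ty":-25,"tz":1,"rx":0,"ry":0,"rz":0,"hand":0},{"tx":30,"ty":-56,"tz":1,"rx":0,"ry":0,"rz":0,"hand":0},{"tx":45,"ty":-56,"tz":1,"rx":0,"ry":0,"rz":0,"hand":0},{"tx":50,"ty":-56,"tz":1,"rx":0,"ry":0,"rz":0,"hand":0},{"tx":50,"ty":-56,"tz":1,"rx":0,"ry":0,"rz":0,"hand":0},{"tx":50,"ty":-56,"tz":1,"rx":0,"ry":0,"rz":0,"hand":0}]'; python3 -c "
from h import *
where();rel(-8,0,79)"
```

```text
clock: 5.0
tool_pos: [463.7, 232.6, 157.4]
tool_rot: [-0.307, 1.549, 0.307]
wrist_force: [-1.4, 0.8, -0.1]
opening: -0.002
t=5.00 printer-frame tcp [ -7.6  -6.2 157.4] tipz 84.4 F [-1.35  0.84 -0.13]
t=5.00 tx,ty,tz [ 5.4  6.2 -0.4] r [-0.001  0.    -0.   ] F [-1.35  0.84 -0.13] op -0.002
```

```bash
python3 -m inch '[{"tx":2,"ty":6,"tz":0,"rx":0,"ry":0,"rz":0,"hand":0},{"tx":5,"ty":6,"tz":0,"rx":0,"ry":0,"rz":0,"hand":0},{"tx":5,"ty":6,"tz":0,"rx":0,"ry":0,"rz":0,"hand":0}]'; python3 -m inch '[{"tx":1,"ty":0,"tz":0,"rx":0,"ry":0,"rz":0,"hand":0},{"tx":1,"ty":0,"tz":0,"rx":0,"ry":0,"rz":0,"hand":0}]'; python3 -m inch '[{"tx":1,"ty":0,"tz":0,"rx":0,"ry":0,"rz":0,"hand":0},{"tx":1,"ty":0,"tz":0,"rx":0,"ry":0,"rz":0,"hand":0}]'
```

```text
clock: 5.3
tool_pos: [461.2, 238.3, 151.7]
tool_rot: [-0.307, 1.549, 0.307]
wrist_force: [1.0, 0.2, 0.2]
opening: -0.004
clock: 5.5
tool_pos: [461.4, 238.0, 150.9]
tool_rot: [-0.307, 1.549, 0.307]
wrist_force: [-0.3, 0.8, 1.7]
opening: 0.0
clock: 5.7
tool_pos: [461.4, 238.0, 149.9]
tool_rot: [-0.307, 1.549, 0.307]
wrist_force: [-0.7, -0.4, 2.1]
opening: 0.001
```

```bash
python3 -m inch '[{"tx":0.6,"ty":0,"tz":0,"rx":0,"ry":0,"rz":0,"hand":0},{"tx":0.6,"ty":0,"tz":0,"rx":0,"ry":0,"rz":0,"hand":0}]'; python3 -m inch '[{"tx":0.7,"ty":0,"tz":0,"rx":0,"ry":0,"rz":0,"hand":0},{"tx":0.7,"ty":0,"tz":0,"rx":0,"ry":0,"rz":0,"hand":0}]'
```

```text
clock: 5.9
tool_pos: [461.4, 237.9, 149.2]
tool_rot: [-0.307, 1.549, 0.307]
wrist_force: [-1.6, -0.5, 2.6]
opening: 0.001
clock: 6.1
tool_pos: [461.3, 237.9, 148.5]
tool_rot: [-0.307, 1.549, 0.307]
wrist_force: [-2.3, -0.5, 2.9]
opening: 0.001
```

```bash
python3 -m inch '[{"tx":0.5,"ty":0,"tz":0,"rx":0,"ry":0,"rz":0,"hand":0},{"tx":0.5,"ty":0,"tz":0,"rx":0,"ry":0,"rz":0,"hand":0}]'; python3 -m inch '[{"tx":-40,"ty":0,"tz":0,"rx":0,"ry":0,"rz":0,"hand":0},{"tx":-85,"ty":0,"tz":0,"rx":0,"ry":0,"rz":0,"hand":0},{"tx":-130,"ty":0,"tz":0,"rx":0,"ry":0,"rz":0,"hand":0},{"tx":-130,"ty":-15,"tz":-40,"rx":0,"ry":0,"rz":0,"hand":0},{"tx":-130,"ty":-15,"tz":-80,"rx":0.1,"ry":0,"rz":0,"hand":0},{"tx":-130,"ty":-15,"tz":-80,"rx":0.24,"ry":0,"rz":0,"hand":0},{"tx":-130,"ty":-15,"tz":-80,"rx":0.38,"ry":0,"rz":0,"hand":0},{"tx":-130,"ty":-15,"tz":-80,"rx":0.52,"ry":0,"rz":0,"hand":0},{"tx":-130,"ty":-15,"tz":-80,"rx":0.66,"ry":0,"rz":0,"hand":0},{"tx":-130,"ty":-15,"tz":-80,"rx":0.78,"ry":0,"rz":0,"hand":0},{"tx":-130,"ty":-15,"tz":-80,"rx":0.78,"ry":0,"rz":0,"hand":0},{"tx":-130,"ty":-15,"tz":-80,"rx":0.78,"ry":0,"rz":0,"hand":0}]';python3 - <<'E'
from h import *
where();print(observe()['joint_pos'].round(2))
q,e=read_camera("scene");p,d=read_camera("top");q,e=read_camera("scene")
cv2.imwrite("pics/s5.png",cv2.resize(q[130:260,260:400,::-1],None,fx=4,fy=4,interpolation=cv2.INTER_CUBIC))
E
```

```text
clock: 6.3
tool_pos: [461.4, 238.0, 148.0]
tool_rot: [-0.307, 1.549, 0.307]
wrist_force: [-2.7, -1.1, 3.1]
opening: 0.002
clock: 7.5
tool_pos: [393.3, 193.7, 278.1]
tool_rot: [0.302, 1.549, -0.302]
wrist_force: [0.1, 1.1, 0.2]
opening: 0.002
t=7.50 printer-frame tcp [-87.6 -15.1 278.1] tipz 205.1 F [0.1  1.15 0.2 ]
[-0.74  0.59  0.36  2.   -0.34  0.62 -0.54]
```

View pics/s5.png

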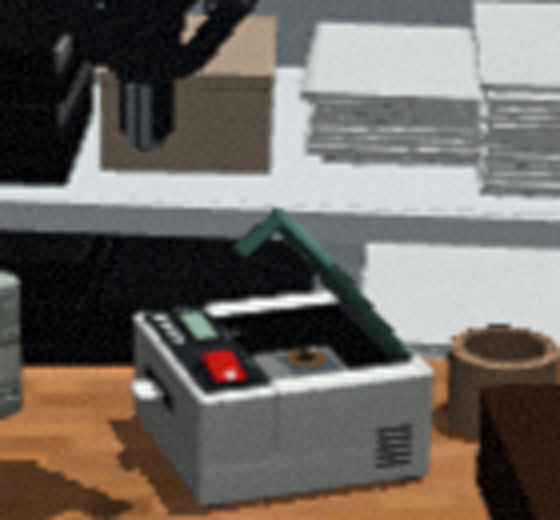

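The hatch has popped ajar by itself with the lip at about px (330,183), and the rocker is still off. I'll finish the 90° turn while the hatch stays ajar, then measure the lip.

```bash
python3 -m inch '[{"tx":0,"ty":0,"tz":0,"rx":0.14,"ry":0,"rz":0,"hand":0},{"tx":0,"ty":0,"tz":0,"rx":0.28,"ry":0,"rz":0,"hand":0},{"tx":0,"ty":0,"tz":0,"rx":0.42,"ry":0,"rz":0,"hand":0},{"tx":0,"ty":0,"tz":0,"rx":0.56,"ry":0,"rz":0,"hand":0},{"tx":0,"ty":0,"tz":0,"rx":0.70,"ry":0,"rz":0,"hand":0},{"tx":0,"ty":0,"tz":0,"rx":0.79,"ry":0,"rz":0,"hand":0},{"tx":0,"ty":0,"tz":0,"rx":0.79,"ry":0,"rz":0,"hand":0},{"tx":0,"ty":0,"tz":0,"rx":0.79,"ry":0,"rz":0,"hand":0},{"tx":0,"ty":0,"tz":0,"rx":0.79,"ry":0,"rz":0,"hand":0},{"tx":0,"ty":0,"tz":0,"rx":0.79,"ry":0,"rz":0,"hand":0},{"tx":0,"ty":0,"tz":0,"rx":0.79,"ry":0,"rz":0,"hand":0},{"tx":0,"ty":0,"tz":0,"rx":0.79,"ry":0,"rz":0,"hand":0}]';python3 - <<'E'
from h import *
where();print(observe()['joint_pos'].round(2),R.from_rotvec(observe()['tool_rot']).as_matrix().round(3)@np.eye(3))
for n in("top","scene"):
    p,d=read_camera(n);h=cv2.cvtColor(p,cv2.COLOR_RGB2HSV).astype(int)
    c=(cloud(n,d)-np.r_[O,0])@RP
    m=(h[...,0]>65)&(h[...,0]<95)&(h[...,1]>60)&(abs(c[...,0])<90)&(abs(c[...,1])<70)&(c[...,2]>85)&(c[...,2]<175)
    k=c[m];print(n,len(k))
    for z in range(85,170,10):
        g=k[(k[:,2]>=z)&(k[:,2]<z+10)]
        if len(g):print(z,g.min(0).round(),g.max(0).round(),np.median(g,0).round(),len(g))
E
```

```text
clock: 8.85
tool_pos: [393.2, 193.6, 278.1]
tool_rot: [0.916, 1.37, -0.916]
wrist_force: [-0.2, -0.1, 0.5]
opening: 0.003
t=8.85 printer-frame tcp [-87.7 -15.2 278.1] tipz 205.1 F [-0.15 -0.14  0.48]
[-0.88  0.63  0.61  2.   -0.57  0.68 -1.08] [[ 0.     0.924  0.382]
 [ 0.     0.382 -0.924]
 [-1.     0.     0.   ]]
top 0
scene 222
85 [ 42. -53.  85.] [52. 40. 92.] [ 47. -46.  90.] 16
95 [ 31. -52.  95.] [ 46.  50. 105.] [ 38. -47. 101.] 25
105 [-11. -52. 106.] [ 35.  49. 114.] [ 31. -20. 110.] 24
115 [-13. -52. 115.] [ 30.  51. 125.] [ 18.  29. 120.] 53
125 [ -3. -53. 125.] [ 25.  52. 135.] [ 12.  30. 130.] 57
135 [ 10. -54. 135.] [ 17.  47. 141.] [ 13. -11. 137.] 47
```

```bash
python3 -m inch '[{"tx":40,"ty":20,"tz":5,"rx":0,"ry":0,"rz":0,"hand":0},{"tx":80,"ty":45,"tz":5,"rx":0,"ry":0,"rz":0,"hand":0},{"tx":87,"ty":63,"tz":5,"rx":0,"ry":0,"rz":0,"hand":0},{"tx":87,"ty":63,"tz":5,"rx":0,"ry":0,"rz":0,"hand":0},{"tx":87,"ty":63,"tz":5,"rx":0,"ry":0,"rz":0,"hand":0}]';python3 -c "
from h import *
where()"
python3 -m inch '[{"tx":0,"ty":8,"tz":0,"rx":0,"ry":0,"rz":0,"hand":0},{"tx":0,"ty":16,"tz":0,"rx":0,"ry":0,"rz":0,"hand":0},{"tx":0,"ty":23,"tz":0,"rx":0,"ry":0,"rz":0,"hand":0},{"tx":0,"ty":30,"tz":0,"rx":0,"ry":0,"rz":0,"hand":0},{"tx":0,"ty":36,"tz":0,"rx":0,"ry":0,"rz":0,"hand":0},{"tx":0,"ty":42,"tz":0,"rx":0,"ry":0,"rz":0,"hand":0},{"tx":0,"ty":48,"tz":0,"rx":0,"ry":0,"rz":0,"hand":0},{"tx":0,"ty":48,"tz":0,"rx":0,"ry":0,"rz":0,"hand":0}]';python3 - <<'E'
from h import *
where()
p,d=read_camera("scene");h=cv2.cvtColor(p,cv2.COLOR_RGB2HSV).astype(int)
c=(cloud("scene",d)-np.r_[O,0])@RP
m=(h[...,0]>65)&(h[...,0]<95)&(h[...,1]>60)&(abs(c[...,0])<90)&(abs(c[...,1])<70)&(c[...,2]>85)&(c[...,2]<175)
k=c[m]
for z in range(85,175,10):
    g=k[(k[:,2]>=z)&(k[:,2]<z+10)]
    if len(g):print(z,g.min(0).round(),g.max(0).round(),np.median(g,0).round(),len(g))
E
```

```text
clock: 9.45
tool_pos: [453.1, 212.8, 191.1]
tool_rot: [0.915, 1.369, -0.917]
wrist_force: [-0.9, -0.9, -0.1]
opening: 0.005
t=9.45 printer-frame tcp [-25.  -20.4 191.1] tipz 118.1 F [-0.86 -0.87 -0.09]
clock: 10.25
tool_pos: [498.2, 231.6, 191.0]
tool_rot: [0.916, 1.369, -0.916]
wrist_force: [0.4, -0.3, -0.1]
opening: -0.003
t=10.25 printer-frame tcp [ 23.9 -20.3 191. ] tipz 118.0 F [ 0.4  -0.3  -0.07]
85 [ 47. -50.  85.] [60. 48. 95.] [ 56. -16.  90.] 42
95 [ 33. -55.  95.] [ 57.  16. 105.] [ 53. -26. 100.] 37
105 [ 47. -53. 106.] [ 54.   6. 115.] [ 49. -43. 111.] 29
115 [ 42. -51. 115.] [ 52.  -8. 125.] [ 46. -43. 120.] 22
125 [ 21. -52. 125.] [ 48. -10. 134.] [ 44. -46. 129.] 24
135 [ 11. -53. 135.] [ 44.  49. 145.] [ 33. -30. 141.] 42
145 [ 19. -51. 145.] [ 43.  46. 154.] [ 39. -35. 148.] 31
155 [ 13. -51. 155.] [ 35.   3. 165.] [ 15. -24. 163.] 8
165 [ 15. -51. 165.] [ 17.  -7. 175.] [ 16. -17. 173.] 5
```

The hatch is swinging as planned, with the lip now at x of about 37, z about 150. I'll push on past upright.

```bash
python3 -m inch '[{"tx":0,"ty":7,"tz":0,"rx":0,"ry":0,"rz":0,"hand":0},{"tx":0,"ty":13,"tz":0,"rx":0,"ry":0,"rz":0,"hand":0},{"tx":0,"ty":19,"tz":0,"rx":0,"ry":0,"rz":0,"hand":0},{"tx":0,"ty":25,"tz":0,"rx":0,"ry":0,"rz":0,"hand":0},{"tx":0,"ty":30,"tz":0,"rx":0,"ry":0,"rz":0,"hand":0},{"tx":0,"ty":30,"tz":0,"rx":0,"ry":0,"rz":0,"hand":0},{"tx":0,"ty":30,"tz":0,"rx":0,"ry":0,"rz":0,"hand":0}]'
python3 -m inch '[{"tx":0,"ty":-15,"tz":0,"rx":0,"ry":0,"rz":0,"hand":0},{"tx":0,"ty":-45,"tz":0,"rx":0,"ry":0,"rz":0,"hand":0},{"tx":0,"ty":-80,"tz":0,"rx":0,"ry":0,"rz":0,"hand":0},{"tx":-40,"ty":-120,"tz":0,"rx":0,"ry":0,"rz":0,"hand":0},{"tx":-80,"ty":-150,"tz":0,"rx":0,"ry":0,"rz":0,"hand":0},{"tx":-80,"ty":-150,"tz":0,"rx":0,"ry":0,"rz":0,"hand":0},{"tx":-80,"ty":-150,"tz":0,"rx":0,"ry":0,"rz":0,"hand":0},{"tx":-80,"ty":-150,"tz":0,"rx":0,"ry":0,"rz":0,"hand":0},{"tx":-80,"ty":-150,"tz":0,"rx":0,"ry":0,"rz":0,"hand":0},{"tx":-80,"ty":-150,"tz":0,"rx":0,"ry":0,"rz":0,"hand":0}]'
python3 - <<'E'
from h import *
where()
p,d=read_camera("scene");h=cv2.cvtColor(p,cv2.COLOR_RGB2HSV).astype(int)
cv2.imwrite("pics/s6.png",cv2.resize(p[130:260,260:400,::-1],None,fx=4,fy=4,interpolation=cv2.INTER_CUBIC))
c=(cloud("scene",d)-np.r_[O,0])@RP
m=(h[...,0]>65)&(h[...,0]<95)&(h[...,1]>60)&(abs(c[...,0])<110)&(abs(c[...,1])<70)&(c[...,2]>85)&(c[...,2]<175)
k=c[m]
for z in range(85,175,10):
    g=k[(k[:,2]>=z)&(k[:,2]<z+10)]
    if len(g):print(z,g.min(0).round(),g.max(0).round(),np.median(g,0).round(),len(g))
D0=np.load("scene0.npz");p0=D0['p'].astype(int)
# printer shift: rear-side/vent patch matching before vs now
g=lambda x:cv2.cvtColor(x.astype(np.uint8),cv2.COLOR_RGB2GRAY).astype(np.float32)
a=g(p0)[232:258,292:368];b=g(p)[232:258,292:368];print("shift px",cv2.phaseCorrelate(a,b))
a=g(p0)[280:330,245:465];b=g(p)[280:330,245:465];print("loose things",cv2.phaseCorrelate(a,b),abs(a-b).mean())
E
```

```text
clock: 11.0
tool_pos: [525.3, 242.8, 191.0]
tool_rot: [0.916, 1.37, -0.916]
wrist_force: [0.1, -0.3, -0.4]
opening: -0.002
clock: 12.0
tool_pos: [387.0, 185.5, 270.3]
tool_rot: [0.915, 1.37, -0.917]
wrist_force: [-1.3, 0.7, 0.2]
opening: -0.001
t=12.00 printer-frame tcp [-96.5 -20.3 270.3] tipz 197.3 F [-1.3   0.74  0.2 ]
85 [ 62. -53.  85.] [73. 50. 95.] [67.  1. 90.] 89
95 [ 37. -50.  95.] [ 75.  46. 105.] [ 70.  -1. 100.] 78
105 [ 69. -50. 105.] [ 76.  50. 115.] [ 72.  -1. 110.] 80
115 [ 70. -52. 115.] [ 80.  47. 125.] [ 76.  -5. 120.] 94
125 [ 74. -49. 125.] [ 85.  46. 135.] [ 79.  -4. 130.] 85
135 [ 77. -51. 135.] [ 86.  48. 145.] [ 81.  -5. 140.] 83
145 [ 63. -54. 145.] [ 89.  48. 155.] [ 83.   2. 148.] 66
155 [ 56.  30. 155.] [ 67.  48. 157.] [ 61.  36. 155.] 5
shift px ((-0.038963531991946354, 0.45862880557609387), 1.017991762249558)
loose things ((0.4523262836830497, 0.03499261286281552), 0.987661823187934) 4.234545
```

View pics/s6.png

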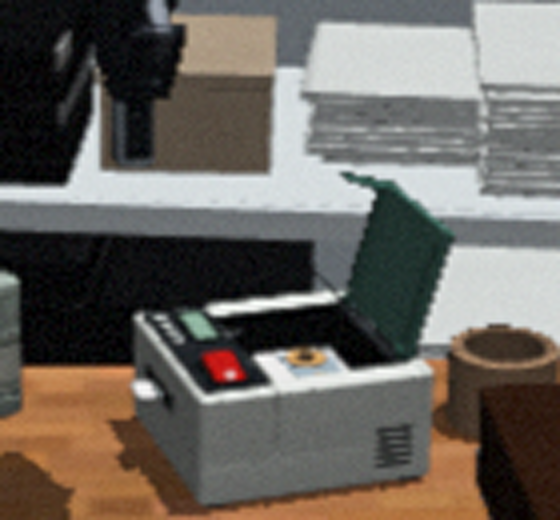

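The hatch is fully back: the plate leans 0.27 rad past upright, or 1.84 rad from shut. The rocker is off, and the printer and loose things haven't moved (under 0.5 px).

```bash
python3 -c "
from station import *
print(sign_off())"
```

```text
the job is handed in; nothing more can be done
None
```

The job is done and handed in at about 12 s on the robot clock; `sign_off()` gives no verdict. I pressed the dotted end of the rocker down and pressed the hatch mark once (about 3 N). With the finger away, the hatch stayed ajar for over a second. I then pushed it by the lip past upright until it fell back.

- **Last checks:** the rocker looked off (white dot low). The depth points put the hatch at about 1.84 rad from shut. The printer and the small things in front (cassette, ink pad, stamp, candle jar) had shifted by less than 0.5 px in the scene camera, and the arm was clear of everything.
- **Not checked:** I did not compare the glue stick's position before and after. The arm never worked close to it.
- **Rocker press:** this peaked at about 17 N when the rocker reached its stop, well under the 40 N limit.
- **Refused command:** the first move was rejected whole because its rows left out some keys. Nothing moved, and it cost one extra picture.

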